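# Line up the seasonings by height

### The job

Carry on the row that the tall white jar begins on the wooden board: take the salt shaker, the green-capped spice jar, the small tin and the kitchen timer from the front of the worktop and stand them on the coasters, one in the middle of each, so that they step down in height from the tallest next to the jar to the lowest at the far end. The colours of the coasters do not matter, and the similar jars, tin and timer in the far right corner are not meant; keep everything upright and leave the tall jar where it stands.

Things in the scene. Friction and masses are not known exactly. Their poses are not given: they have to be found in the camera images.
- salt_shaker: salt shaker, white and pale blue with a blue cap: the tallest of the four things to line up, 136 mm high. Round; cap 67 mm across from 104 mm to 132 mm above the underside, body below about 61 mm across. 0.3 to 0.55 kg. Stands upright on the bare worktop, in the front row between the robot and the board (similar things in the far right back corner are fixed scenery). Origin at the centre of its underside, z up.
- spice_jar: glass spice jar with a green cap, second tallest: 106 mm high, round; cap 45 mm across from 85 to 105 mm above the underside, body 44 mm across. About 0.08 to 0.15 kg. Stands upright on the bare worktop, in the front row between the robot and the board (similar things in the far right back corner are fixed scenery). Origin at the centre of its underside, z up.
- tin: small white and red food tin with a bare metal top, third tallest: 72 mm high, a round straight can 57 mm across. About 0.13 to 0.25 kg. Stands upright on the bare worktop, in the front row between the robot and the board (similar things in the far right back corner are fixed scenery). Origin at the centre of its underside, z up.
- timer: round kitchen timer, red upper half and white lower half, the lowest: 43 mm high, 62 mm across below (to 18 mm up), 61 mm across from 19 to 42 mm up; the upper half does not turn here. About 0.08 to 0.15 kg. Stands upright on the bare worktop, in the front row between the robot and the board (similar things in the far right back corner are fixed scenery). Origin at the centre of its underside, z up.
- tall_jar: tall white jar with a black lid, 72 mm across and 195 mm high, loose, already standing on one end of the board (which end changes; a garlic bulb lies on the other end). It is 120 mm from the middle of the nearest coaster, in line with the row. Origin at the centre of its underside, z up. To be left where it is.
- row_board: dark wooden board lying fixed on the worktop, 640 mm long, 94 mm wide, 10 mm thick, that carries the row of coasters. Origin at the centre of its underside; its y axis runs along its length, the row, x across it, z up.
- coaster_blue: blue coaster, a thin disc fixed on the board, 80 mm across, 4 mm thick. Origin at the centre of its underside, its z axis up; its top is 4 mm above the origin (14 mm above the worktop). One of four in a row along the board, 100 mm apart; which colour lies where in the row changes and has no meaning.
- coaster_green: green coaster, a thin disc fixed on the board, 80 mm across, 4 mm thick. Origin at the centre of its underside, its z axis up; its top is 4 mm above the origin (14 mm above the worktop). One of four in a row along the board, 100 mm apart; which colour lies where in the row changes and has no meaning.
- coaster_yellow: yellow coaster, a thin disc fixed on the board, 80 mm across, 4 mm thick. Origin at the centre of its underside, its z axis up; its top is 4 mm above the origin (14 mm above the worktop). One of four in a row along the board, 100 mm apart; which colour lies where in the row changes and has no meaning.
- coaster_grey: grey coaster, a thin disc fixed on the board, 80 mm across, 4 mm thick. Origin at the centre of its underside, its z axis up; its top is 4 mm above the origin (14 mm above the worktop). One of four in a row along the board, 100 mm apart; which colour lies where in the row changes and has no meaning.
Mind the look-alikes: they are no part of the job. Leave any yellow look-alike of the spice_jar alone.

How it is judged:
At the end, for the whole second after the job is handed in: Salt shaker on the coaster nearest the tall jar, spice jar on the second, tin on the third, timer on the farthest; each within 15 mm of its coaster's centre, upright within 0.1 rad, standing on the coaster, released and at rest; the tall jar upright and within 20 mm of where it stood ((horizontal distance between salt_shaker and coaster_blue below 0.015 m or horizontal distance between salt_shaker and coaster_green below 0.015 m or horizontal distance between salt_shaker and coaster_yellow below 0.015 m or horizontal distance between salt_shaker and coaster_grey below 0.015 m) and horizontal distance between salt_shaker and tall_jar between 0.07 and 0.17 m and height (world z) of salt_shaker between 0.008 and 0.02 m and angle between each of salt_shaker, spice_jar, tin, timer, tall_jar's own z axis and vertical below 0.1 rad and linear speed of each of salt_shaker, spice_jar, tin, timer below 0.02 m/s and angular speed of each of salt_shaker, spice_jar, tin, timer below 0.2 rad/s and (horizontal distance between spice_jar and coaster_blue below 0.015 m or horizontal distance between spice_jar and coaster_green below 0.015 m or horizontal distance between spice_jar and coaster_yellow below 0.015 m or horizontal distance between spice_jar and coaster_grey below 0.015 m) and horizontal distance between spice_jar and tall_jar between 0.17 and 0.27 m and height (world z) of spice_jar between 0.008 and 0.02 m and (horizontal distance between tin and coaster_blue below 0.015 m or horizontal distance between tin and coaster_green below 0.015 m or horizontal distance between tin and coaster_yellow below 0.015 m or horizontal distance between tin and coaster_grey below 0.015 m) and horizontal distance between tin and tall_jar between 0.27 and 0.37 m and height (world z) of tin between 0.008 and 0.02 m and (horizontal distance between timer and coaster_blue below 0.015 m or horizontal distance between timer and coaster_green below 0.015 m or horizontal distance between timer and coaster_yellow below 0.015 m or horizontal distance between timer and coaster_grey below 0.015 m) and horizontal distance between timer and tall_jar between 0.37 and 0.47 m and height (world z) of timer between 0.008 and 0.02 m and distance of tall_jar from where it was at the start of the episode below 0.02 m); the robot touches nothing.
It fails at once if one of the four things is tipped over (more than 0.7 rad) (angle between any of salt_shaker, spice_jar, tin, timer's own z axis and vertical above 0.7 rad).
It fails at once if the tall jar is pushed more than 20 mm or tipped by more than 0.35 rad (distance of tall_jar from where it was at the start of the episode above 0.02 m or angle between tall_jar's own z axis and vertical above 0.35 rad).
It also fails if it takes over 104 s, if anything falls off the work surface, if the arm or the gripper's body presses on something with over 40 N, if the wrist force passes 120 N, or if a joint passes its speed limit or range.

### The arm

A 6-joint arm with a two-finger parallel gripper is mounted at the origin on a cart in front of the work surface, level with it; the furniture and walls round the work are solid. World frame = base frame: x ahead of the robot, y to its left, z up, the work surface at z = 0. Lengths are in m, angles in rad, forces in N, time in s.
With the tool pointing down it reaches from about 0.3 to 0.825 m from the base axis. Payload 5.4 kg.
Tool frame: the origin (TCP) lies at the very end of the fingers, on their centre line; the grasp point (between the pads) lies 19 mm behind it; z points along the fingers, x is the direction in which the jaws open and shut, and the axes are right-handed (so a half turn about z gives the same grasp; the last joint's range is limited). The gripper opens to 92 mm and grips with 3 to 60 N. Pads are 20 mm wide; open, the fingers measure 128 mm over their backs; the gripper's body (75 mm by 189 mm) begins 69 mm behind the grasp point.
Start: joints at [0.919, 0.158, 1.597, -0, 1.386, -0.21], TCP at [0.246, 0.52, 0.215] pointing down, gripper open.
Joint ranges: [-2.91, 2.91], [-0.94, 2.29], [0.18, 2.7], [-1.29, 4.43], [0.17, 2.64], [-3, 3]. Speed limits (rad/s): [2.57, 2.57, 3.14, 3.14, 3.14, 3.14].

### API

Orientations are given as a rotation vector (axis times angle).
In Python, from workcell import bot gives the robot as it stands. Calls block until the motion is done:
- bot.goto(position, orientation): joint-space move of the TCP to a pose.
- bot.line_to(position, rot=None, max_speed=0.15): straight line of the TCP; rot=None keeps the orientation; max_speed is the mean speed in m/s.
- bot.set_joints(angles): joint-space move.
- bot.set_gripper(opening, newtons=None): opening from 0.0 (shut) to 1.0 (fully open); newtons is the grip in N (None keeps the last); returns when the fingers have stopped.
- bot.hold(seconds).
- bot.inverse_kinematics(position, orientation): joint angles nearest the present ones, or None.
- bot.read_camera(name): name is "scene" or "top"; returns a dict with "pixels" (384x512x3 uint8, blue, green, red), "fx", "fy", "cx", "cy" (pixels), "k1" (the pictures are not rectified: a ray, as slopes to the right and down, at radius r is drawn at 1 + k1 r^2 times it, then the intrinsics apply), "R" (3x3) and "t" (3): a world point X has camera coordinates R X + t. Camera axes: x right, y down, z forward; pixel columns grow to the right and rows downward; lengths in m; the calibration is good to about 2 mm. A picture is of the moment at which its call begins. There is no depth.
A pose or a line that the arm cannot do raises bot.MotionError and nothing moves.
- bot.job_done(): hands the job in, once; it reports no verdict.
Readings, each from a call of its own:
- bot.current_clock(): time.
- bot.current_joints(): joint angles.
- bot.current_joint_vel(): joint speeds.
- bot.current_effort(): joint torques, N m.
- bot.current_ee_pos(): TCP position.
- bot.current_tool_rot(): TCP orientation.
- bot.current_contact_force(): force on the tool from outside, world axes, zero at the start.
- bot.current_ft_torque(): the same for the moment, N m.
- bot.current_opening(): opening from 0.0 (shut) to 1.0 (fully open).
Only numpy, scipy, OpenCV 4.12 (cv2) and the standard library are available. Lean on these libraries where they do the work, as an engineer would, in place of code of your own. Each camera call takes 0.05 s, during which the arm holds its last target.

## Working session

There is one attempt and no reset: what is moved stays moved. The work goes in short steps, each a Python script; the robot and the scene stay as the last script left them, time stands still between calls to the robot, and variables do not carry over. Pictures are saved under pics/ and viewed, and the job is handed in when it is done.

```bash
ls; mkdir -p pics; python3 - <<'E'
from workcell import bot
import cv2
for n in ("scene","top"):
    c=bot.read_camera(n); cv2.imwrite(f"pics/{n}0.png",c["pixels"])
    print(n,c["fx"],c["fy"],c["cx"],c["cy"],c["k1"],c["R"],c["t"])
print(bot.current_clock(),bot.current_tool_rot(),bot.current_opening())
E
```

```text
pics
scene 482.73383471456714 482.73383471456714 247.0888585812289 186.20760334823805 -0.09914948553676202 [[ 0.46582521 -0.88487411  0.00216483]
 [-0.43051255 -0.22877122 -0.87311092]
 [ 0.7730885   0.40578509 -0.48751681]] [-0.29510152  0.24969984  0.91013918]
top 446.06578574442267 446.06578574442267 260.575787186019 200.67213614149048 -0.0670906806338073 [[ 2.03032540e-02 -9.99793857e-01  1.49349754e-04]
 [-9.93368551e-01 -2.01896804e-02 -1.13187012e-01]
 [ 1.13166694e-01  2.14970530e-03 -9.93573690e-01]] [-0.03472509  0.54035879  1.31687446]
0.1 [ 2.65373694e+00  1.68038345e+00 -2.41784146e-03] 0.9984228655865871
```

View pics/scene0.png

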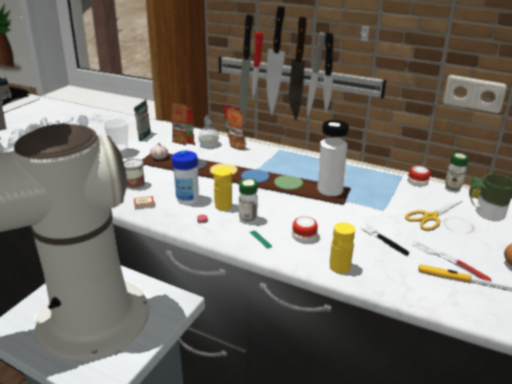

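View pics/top0.png

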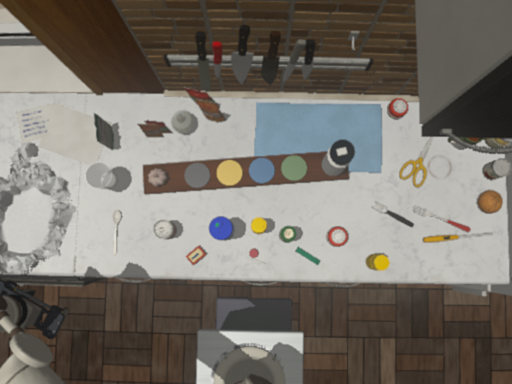

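The top view shows the board with the tall jar at the right end (341,153). The coasters are grey (197,174), yellow (229,172), blue (262,170) and green (293,167). In front are the tin (164,229), salt (221,228), spice (289,234) and timer (338,237), with yellow look-alikes at (259,226) and (379,262). I'll zoom in to measure.

```bash
cat > h.py <<'E'
import numpy as np, cv2
from workcell import bot
def K(c): return np.array([[c["fx"],0,c["cx"]],[0,c["fy"],c["cy"]],[0,0,1]])
def ray_to(c,u,v,z):
    k=c["k1"]; p=np.array([(u-c["cx"])/c["fx"],(v-c["cy"])/c["fy"]]); q=p.copy()
    for _ in range(20): q=p/(1+k*(q@q))
    d=c["R"].T@np.array([q[0],q[1],1]); o=-c["R"].T@c["t"]
    return (o+d*(z-o[2])/d[2])
def proj(c,X):
    p=(c["R"]@np.asarray(X,float).T).T+c["t"]
    q=p[:,:2]/p[:,2:]; q=q*(1+c["k1"]*(q**2).sum(1,keepdims=True))
    return q*[c["fx"],c["fy"]]+[c["cx"],c["cy"]]
def circ(c,x,y,z,r,n=48):
    a=np.linspace(0,2*np.pi,n)
    return proj(c,np.c_[x+r*np.cos(a),y+r*np.sin(a),0*a+z])
E
python3 - <<'E'
from h import *
im=cv2.imread("pics/top0.png")
c=im[140:275,130:360]
cv2.imwrite("pics/topz.png",cv2.resize(c,None,fx=3.4,fy=3.4,interpolation=cv2.INTER_CUBIC))
im=cv2.imread("pics/scene0.png")
c=im[110:280,110:370]
cv2.imwrite("pics/scz.png",cv2.resize(c,None,fx=3,fy=3,interpolation=cv2.INTER_CUBIC))
E
```

```text
(no output)
```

View pics/topz.png

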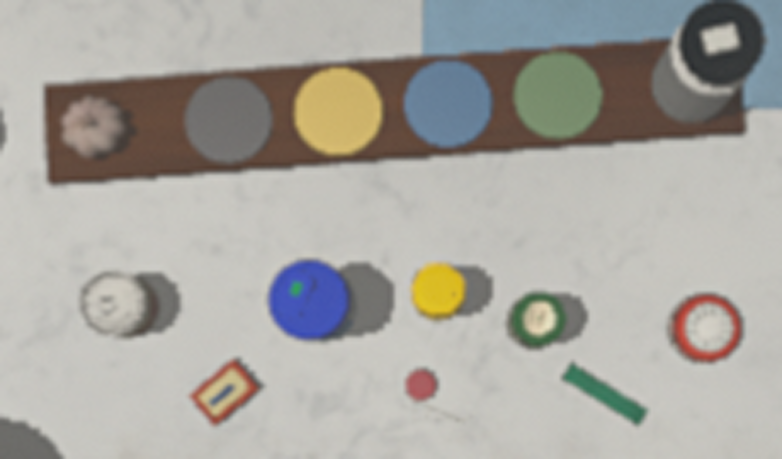

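View pics/scz.png

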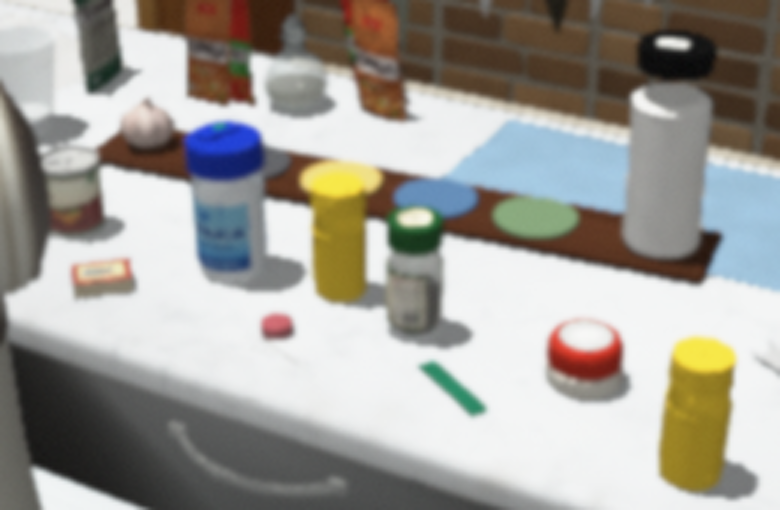

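```bash
cat > m.py <<'E'
from h import *
c=bot.read_camera("top"); s=bot.read_camera("scene")
P={"grey":(228,120,.014,.04),"yel":(338,111,.014,.04),"blue":(447.5,103,.014,.04),"green":(557,95,.014,.04),
"salt":(308.5,299,.130,.0335),"spice":(536,319,.104,.0225),"tin":(115,303,.072,.0285),"timer":(706,327,.040,.0305),"tall":(721,43,.193,.036),"look":(438,290,.104,.022)}
t=c["pixels"].copy(); 
T=cv2.resize(t,None,fx=4,fy=4,interpolation=cv2.INTER_CUBIC); S=cv2.resize(s["pixels"],None,fx=4,fy=4,interpolation=cv2.INTER_CUBIC)
for n,(x,y,z,r) in P.items():
    X=ray_to(c,130+(x+.5)/3.4-.5,140+(y+.5)/3.4-.5,z); print(n,X.round(4))
    for cam,I in((c,T),(s,S)):
        for zz in (z,0 if z>.02 else z):
            if zz==0 and n in("tall",): zz=.01
            q=((circ(cam,X[0],X[1],zz,r)+.5)*4-.5)
            cv2.polylines(I,[np.round(q*16).astype(np.int32)],True,(255,0,255) if zz==z else (0,255,255),1,cv2.LINE_AA,4)
cv2.imwrite("pics/t1.png",T[560:1100,560:1360]); cv2.imwrite("pics/s1.png",S[480:1080,480:1280]);cv2.imwrite("pics/s2.png",S[480:1080,800:1420])
E
python3 m.py
```

```text
grey [0.6187 0.1748 0.014 ]
yel [0.6289 0.0752 0.014 ]
blue [ 0.6383 -0.0239  0.014 ]
green [ 0.6477 -0.1231  0.014 ]
salt [0.4521 0.0862 0.13  ]
spice [ 0.4406 -0.1015  0.104 ]
tin [0.448  0.2577 0.072 ]
timer [ 0.4391 -0.2545  0.04  ]
tall [ 0.6582 -0.2401  0.193 ]
look [ 0.4632 -0.0193  0.104 ]
```

View pics/t1.png

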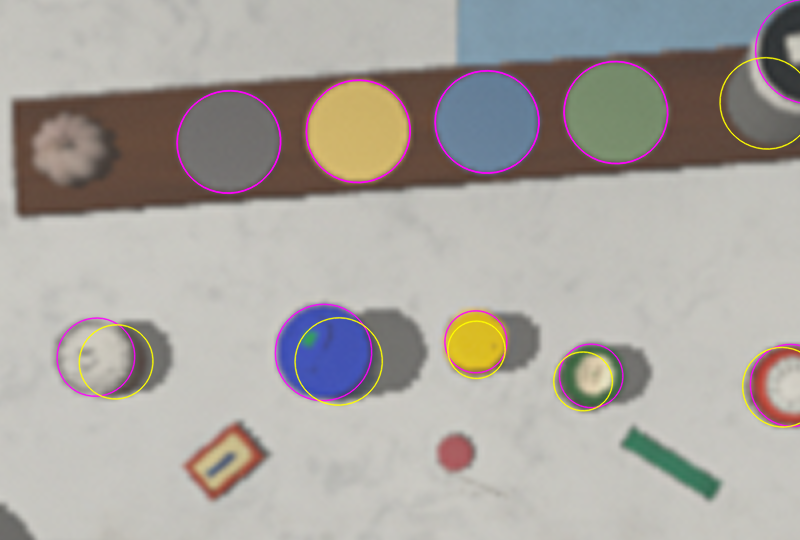

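View pics/s1.png

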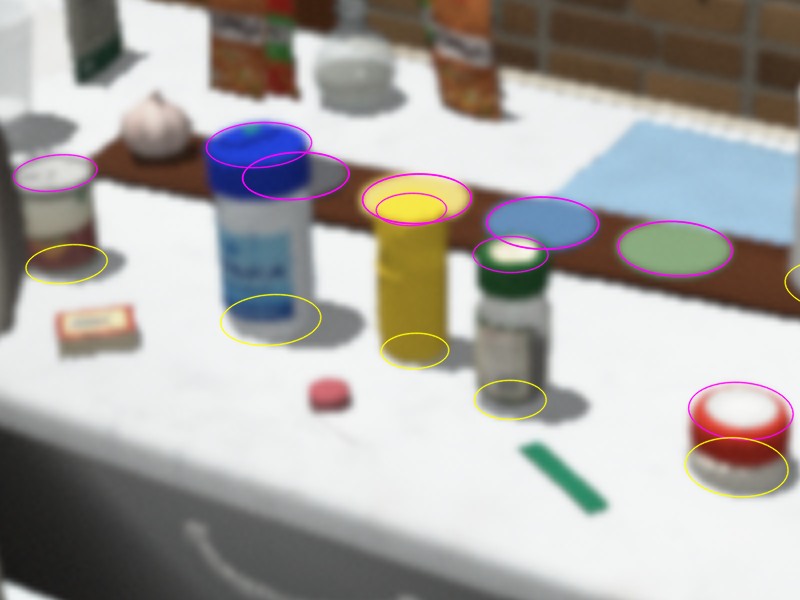

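The projected rims agree with both pictures. Coaster spacing comes out at about 100 mm, and the jar is 117 mm from green (120 mm expected). Next I'll check IK for every pose, with the jaws across the row.

```bash
cat > p.py <<'E'
from h import *
from scipy.spatial.transform import Rotation as Ro
C={"grey":(.6187,.1748),"yel":(.6289,.0752),"blue":(.6383,-.0239),"green":(.6477,-.1231)}
O={"salt":(.4521,.0862),"spice":(.4406,-.1010),"tin":(.448,.2577),"timer":(.4391,-.2545)}
# name: coaster, tcp height above underside, newtons, closing opening hint
J={"salt":("green",.098,40),"spice":("blue",.074,20),"tin":("yel",.030,25),"timer":("grey",.011,20)}
a=np.arctan2(.2980,-.0290)-np.pi/2
def rot(flip=0,da=0):
    b=a+da+np.pi*flip
    x=np.array([np.cos(b),np.sin(b),0]); z=np.array([0,0,-1.]); y=np.cross(z,x)
    return Ro.from_matrix(np.c_[x,y,z]).as_rotvec()
LIFT=.165
E
python3 - <<'E'
from p import *
print(a)
for f in (0,1):
  for n,(k,h,_) in J.items():
    for (x,y),zs in((O[n],(h,h+LIFT)),(C[k],(h+.015,h+LIFT))):
      for z in zs:
        q=bot.inverse_kinematics([x,y,z],rot(f)); print(f,n,z,None if q is None else np.round(q,2))
E
```

```text
0.09700996816069196
0 salt 0.098 [-0.08 -0.01  2.02  0.    1.13 -0.17]
0 salt 0.263 [-0.08 -0.18  1.84  0.    1.48 -0.17]
0 salt 0.113 [-0.37  0.46  1.43  0.    1.25 -0.47]
0 salt 0.263 [-0.37  0.35  1.27  0.    1.52 -0.47]
0 spice 0.074 [-0.49  0.    2.06  0.    1.08 -0.59]
0 spice 0.239 [-0.49 -0.19  1.89  0.    1.44 -0.59]
0 spice 0.089 [-0.23  0.44  1.51  0.    1.19 -0.32]
0 spice 0.239 [-0.23  0.31  1.37  0.    1.46 -0.32]
0 tin 0.03 [0.29 0.24 1.9  0.   1.   0.19]
0 tin 0.195 [0.29 0.02 1.78 0.   1.34 0.19]
0 tin 0.045 [-0.07  0.48  1.55  0.    1.11 -0.17]
0 tin 0.195 [-0.07  0.32  1.44  0.    1.38 -0.17]
0 timer 0.011 [-0.76  0.25  1.93  0.    0.96 -0.86]
0 timer 0.17600000000000002 [-0.76  0.02  1.83  0.    1.3  -0.86]
0 timer 0.026 [ 0.09  0.53  1.53  0.    1.09 -0.01]
0 timer 0.17600000000000002 [ 0.09  0.36  1.43  0.    1.35 -0.01]
1 salt 0.098 [-0.08 -0.01  2.02  0.    1.13  2.97]
1 salt 0.263 [-0.08 -0.18  1.84  0.    1.48  2.97]
1 salt 0.113 [-0.37  0.46  1.43  0.    1.25  2.67]
1 salt 0.263 [-0.37  0.35  1.27  0.    1.52  2.67]
1 spice 0.074 [-0.49  0.    2.06  0.    1.08  2.55]
1 spice 0.239 [-0.49 -0.19  1.89  0.    1.44  2.55]
1 spice 0.089 [-0.23  0.44  1.51  0.    1.19  2.82]
1 spice 0.239 [-0.23  0.31  1.37  0.    1.46  2.82]
1 tin 0.03 [ 0.29  0.24  1.9  -0.    1.   -2.95]
1 tin 0.195 [ 0.29  0.02  1.78 -0.    1.34 -2.95]
1 tin 0.045 [-0.07  0.48  1.55  0.    1.11  2.97]
1 tin 0.195 [-0.07  0.32  1.44  0.    1.38  2.97]
1 timer 0.011 [-0.76  0.25  1.93  0.    0.96  2.28]
1 timer 0.17600000000000002 [-0.76  0.02  1.83  0.    1.3   2.28]
1 timer 0.026 None
1 timer 0.17600000000000002 None
```

```bash
cat > go.py <<'E'
from p import *
def do(n,lift=LIFT):
    k,h,N=J[n]; (x,y)=O[n]; r=rot(0)
    bot.set_gripper(1.0)
    bot.goto([x,y,h+lift],r)
    bot.line_to([x,y,h],max_speed=.12)
    bot.set_gripper(0.0,N); print("closed",bot.current_opening()*92, "F",np.round(bot.current_contact_force(),1), "t",bot.current_clock())
    bot.line_to([x,y,h+lift],max_speed=.12)
    print("lifted",bot.current_opening()*92,np.round(bot.current_contact_force(),1))
    x,y=C[k]
    bot.goto([x,y,h+lift],r); bot.hold(.2)
    bot.line_to([x,y,h+.04],max_speed=.15)
    bot.line_to([x,y,h+.0155],max_speed=.04)
    print("down",np.round(bot.current_contact_force(),1))
    bot.set_gripper(1.0); bot.hold(.2)
    bot.line_to([x,y,h+.04],max_speed=.06)
    bot.line_to([x,y,max(h+lift,.2)],max_speed=.2)
    print(n,"t",bot.current_clock())
E
python3 - <<'E'
from go import *
do("salt")
for n in("top","scene"): cv2.imwrite(f"pics/{n}_salt.png",bot.read_camera(n)["pixels"])
E
```

```text
closed 66.49746080636645 F [ 0.8 -0.1  0. ] t 4.2
lifted 66.63411781542456 [-0.8  0.2 -5.4]
down [ 0.  -0.3 -4.3]
salt t 10.8583
```

View pics/scene_salt.png

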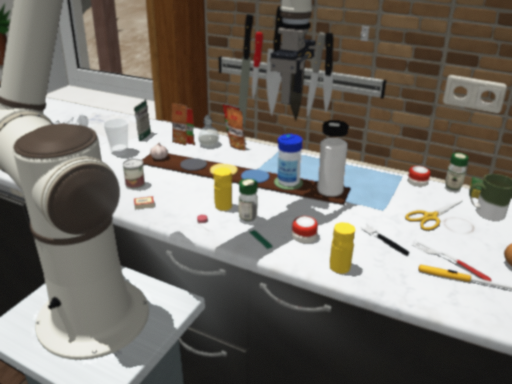

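The salt shaker stands upright on the green coaster at (288,175), next to the undisturbed tall jar, and the gripper is clear above it. On to the spice jar.

```bash
python3 - <<'E'
from go import *
do("spice"); do("tin"); 
cv2.imwrite("pics/sc2.png",bot.read_camera("scene")["pixels"])
E
```

```text
closed 44.862867291252904 F [-0.4 -0.3  0.4] t 14.325
lifted 45.26609423718057 [-0.1  0.6 -2. ]
down [-0.4  0.3 -0.6]
spice t 21.0
closed 57.10853905305788 F [ 0.8  0.  -0. ] t 24.65
lifted 56.93634702762947 [-0.1 -0.3 -2. ]
down [ 0.1  0.3 -2.7]
tin t 31.35
```

View pics/sc2.png

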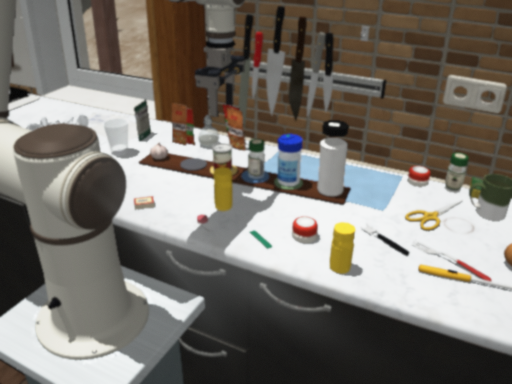

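The spice jar stands on blue (257,160), and the tin is on yellow (222,160) behind the look-alike. The timer is still at (305,228).

```bash
python3 - <<'E'
from go import *
do("timer",.21)
bot.goto([.40,.35,.3],rot(0))
c=bot.read_camera("top"); s=bot.read_camera("scene")
T=cv2.resize(c["pixels"],None,fx=4,fy=4,interpolation=cv2.INTER_CUBIC); S=cv2.resize(s["pixels"],None,fx=4,fy=4,interpolation=cv2.INTER_CUBIC)
for n,z,r in(("salt",.130,.0335),("spice",.104,.0225),("tin",.072,.0285),("timer",.040,.0305)):
    X=C[J[n][0]]
    for cam,I in((c,T),(s,S)):
        q=((circ(cam,X[0],X[1],z+.014,r)+.5)*4-.5)
        cv2.polylines(I,[np.round(q*16).astype(np.int32)],True,(255,0,255),1,cv2.LINE_AA,4)
cv2.imwrite("pics/t3.png",T[500:960,600:1400]); cv2.imwrite("pics/s3.png",S[400:960,560:1360])
print(bot.current_clock())
E
```

```text
closed 61.14471128735563 F [-0.3 -0.4  0.7] t 35.5
lifted 61.08796918165943 [ 0.1  0.2 -0.9]
down [-0.1 -0.6 -0.6]
timer t 43.7167
44.9333
```

View pics/t3.png

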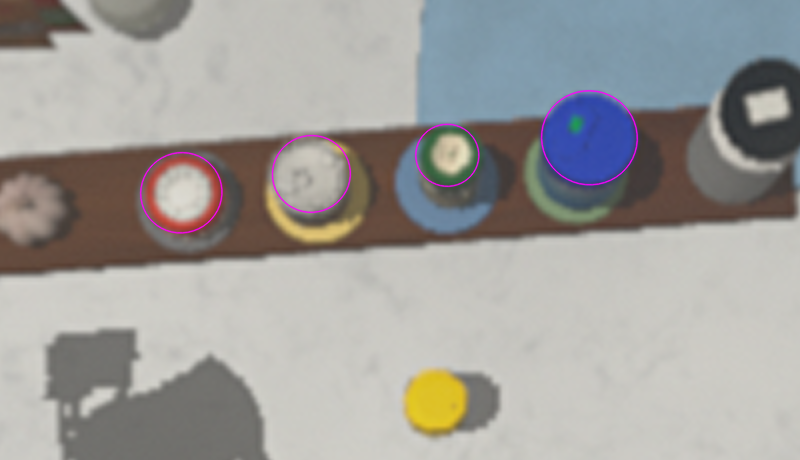

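View pics/s3.png

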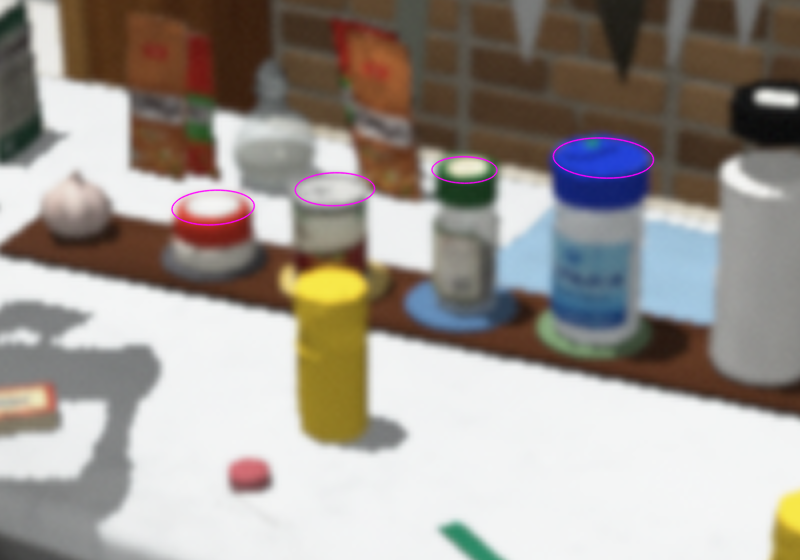

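The rims of all four objects match their predicted positions over the coaster centres in both views, within a few mm. All stand upright, the tall jar hasn't moved, and the gripper is away.

```bash
python3 - <<'E'
from workcell import bot
bot.job_done(); print(bot.current_clock())
E
```

```text
the job is handed in; nothing more can be done
the job is handed in; nothing more can be done
```

All four things are on their coasters and the job is handed in. Starting next to the tall jar, the salt shaker is on green, the spice jar on blue, the tin on yellow and the timer on grey.

- **Time:** the last move ended at about 45 s of the 104 s allowed.
- **Position:** in the last pictures from both cameras, the rim of each object lay within a few millimetres of where it should be over its coaster's centre (15 mm allowed).
- **Grips:** the jaws closed to 66, 45, 57 and 61 mm, which matches the sizes given.
- **Forces:** the forces read at the grasp, lift and set-down of each object were never above about 6 N.
- **Rest of the scene:** everything stood upright, the gripper was clear of all objects, and by eye the tall jar and the yellow look-alike in the front row had not moved.

The one disagreement was small: I measured the tall jar 117 mm from the green coaster, where 120 mm was stated, which is close to the stated 2 mm camera calibration error. No check failed.

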